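Load the boom counterweight and lower its keeper

ROBOT

A 7-joint arm with a two-finger parallel gripper is mounted at the origin on the work surface. World frame = base frame: x ahead of the robot, y to its left, z up, the work surface at z = 0. Lengths are in m, angles in rad, forces in N, time in s.
With the tool pointing down it reaches from about 0.425 to 0.925 m from the base axis. Payload 6.8 kg.
Tool frame: the origin (TCP) lies at the very end of the fingers, on their centre line; the grasp point (between the pads) lies grasp_offset behind it (grasp_offset is the distance from the TCP to the grasp point, in m); z points along the fingers, y is the direction in which the jaws open and shut (so a half turn about z gives the same grasp; the last joint's range is limited). The gripper opens to 85 mm and grips with 20 to 120 N. Pads are 22 mm wide; open, the fingers measure 114 mm over their backs; the gripper's body (76 mm by 85 mm) begins 54 mm behind the grasp point. The pads swing forward as they close: fully open they stand 13 mm farther back than shut.
Start: joints at [1.037, 0.477, 0.022, 1.555, -0.011, 1.109, -0.083], TCP at [0.279, -0.615, 0.231] pointing down, gripper open.
Joint ranges: [-2.96, 2.96], [-0.34, 2.1], [-1.41, 1.46], [0.24, 2.44], [-1.37, 4.51], [0.17, 1.92], [-2.96, 2.96]. Speed limits (rad/s): [2.39, 2.39, 3.14, 3.14, 3.14, 3.14, 3.14].

INTERFACE

Orientations are given as a unit quaternion [w, x, y, z].
In Python, from station import * gives the robot as it stands.
- The arm moves only by the shell command python3 -m handwheel 'ROWS' [FORCE]. ROWS is JSON, one flat list of numbers, 7 for each row, row after row: the shift along the world's x, y, z in cm, then the turn, a rotation vector about the world's x, y, z in degrees, then the opening, from 0 (shut) to 1 (fully open). In form: [tx, ty, tz, ax, ay, az, fingers, tx, ty, tz, ax, ay, az, fingers, ...]. A call has 1 to 8 rows; each row is the pose to reach, as a shift and turn from the pose measured when the call began; what a row does not reach only later rows make up. A row lasts 1/12 s, in which the tool goes at most 41.7 mm and 7.16 degrees, less where a joint would pass 70% of its speed; a pose out of reach is approached as far as the arm can. A call with a gripper value outside its range is refused whole. The fingers move at their own pace and stop on an object; FORCE is the grip in N (left out, the last holds). Time passes only in rows, so rows that repeat a pose let the fingers close. It gives the time, the measured TCP pose, the force and the opening at its end, in the units of the state.
- get_obs(): the state, without advancing time (a new reading comes with each control period).
- read_camera(name): name is "scene" or "top" or "wrist"; returns the picture (384x512x3 uint8, red, green, blue); there is no depth.
- camera_info(name): a dict with "fx", "fy", "cx", "cy" (pixels), "R" (3x3) and "t" (3): a world point X has camera coordinates R X + t; the wrist camera has in their place "mount" (4x4, takes a point from camera to tool coordinates, whose origin is the TCP and whose axes are the flange's). Camera axes: x right, y down, z forward; pixel columns grow to the right and rows downward; lengths in m; the calibration is good to about 2 mm. A picture is of the moment at which its call begins: read the wrist's pose just before it. camera_info takes no time and is no camera call.
- hand_in(): hands the job in, once; it reports no verdict.
The state is a dict: "t": time; "q": joint angles; "joint_vel": joint speeds; "joint_torque": joint torques, N m; "eef_pos": TCP position; "tool_rot": TCP orientation; "contact_force": force on the tool from outside, world axes, zero at the start; "torque": the same for the moment, N m; "gripper_width": opening from 0.0 (shut) to 1.0 (fully open).
Only numpy, scipy, OpenCV 4.12 (cv2) and the standard library are available. Lean on these libraries where they do the work, as an engineer would, in place of code of your own. Each camera call takes 0.05 s, during which the arm holds its last target. There are 200 camera calls.

TASK

Raise the keeper until it leans back on its own, then load every slotted brass weight on the cart onto the carrier's upright stem, widest at the bottom and narrowest on top, each slid fully home and lying flat, with every slot pointing at least 40 degrees away from every other weight's slot. Finally swing the keeper down by its ball knob so that it rests on the stack, and let go. Leave the tape core, the knobs and the jack plug where they are.

Things in the scene. Friction and masses are not known exactly. Their poses are not given: they have to be found in the camera images.
- weight_a: loose flat brass disc with a slot, 68 mm across, 10 mm thick, about 240 g, slot 14 mm wide, from the rim to 7 mm past the centre; two flats on the rim, 62 mm apart, lie parallel to the slot, one each side (good to grip). Starts flat on the cart, or absent (None). Origin: disc centre on the underside; x axis: from the centre out through the slot's open mouth; z: normal to the disc, up
- weight_a_slot (a point): point of weight_a on the slot's centre line, 30 mm from the disc's centre towards the open mouth, at half thickness
- weight_b: loose flat brass disc with a slot, 60 mm across, 10 mm thick, about 180 g, slot 14 mm wide, from the rim to 7 mm past the centre; two flats on the rim, 54 mm apart, lie parallel to the slot, one each side (good to grip). Starts flat on the cart, or absent (None). Origin: disc centre on the underside; x axis: from the centre out through the slot's open mouth; z: normal to the disc, up
- weight_b_slot (a point): point of weight_b on the slot's centre line, 30 mm from the disc's centre towards the open mouth, at half thickness
- weight_c: loose flat brass disc with a slot, 52 mm across, 10 mm thick, about 130 g, slot 14 mm wide, from the rim to 7 mm past the centre; two flats on the rim, 46 mm apart, lie parallel to the slot, one each side (good to grip). Starts flat on the cart, or absent (None). Origin: disc centre on the underside; x axis: from the centre out through the slot's open mouth; z: normal to the disc, up
- weight_c_slot (a point): point of weight_c on the slot's centre line, 30 mm from the disc's centre towards the open mouth, at half thickness
- weight_d: loose flat brass disc with a slot, 44 mm across, 10 mm thick, about 90 g, slot 14 mm wide, from the rim to 7 mm past the centre; two flats on the rim, 38 mm apart, lie parallel to the slot, one each side (good to grip). Starts flat on the cart, or absent (None). Origin: disc centre on the underside; x axis: from the centre out through the slot's open mouth; z: normal to the disc, up
- weight_d_slot (a point): point of weight_d on the slot's centre line, 30 mm from the disc's centre towards the open mouth, at half thickness
- weight_e: loose flat brass disc with a slot, 36 mm across, 10 mm thick, about 60 g, slot 14 mm wide, from the rim to 7 mm past the centre; two flats on the rim, 31 mm apart, lie parallel to the slot, one each side (good to grip). Starts flat on the cart, or absent (None). Origin: disc centre on the underside; x axis: from the centre out through the slot's open mouth; z: normal to the disc, up
- weight_e_slot (a point): point of weight_e on the slot's centre line, 30 mm from the disc's centre towards the open mouth, at half thickness
- carrier: fixed counterweight carrier: foot plate 8 mm thick, 80 mm wide, from x = -45 to +135 mm, with an upright stem 10 mm in diameter whose top is 68 mm above the cart. Origin: on the stem axis at the cart top; x axis points from the stem to the hinge post (18 x 12 mm in plan, 71 mm high, 110 mm from the stem), z up
- stem_foot (a point): point on the stem axis at the top face of the foot plate (8 mm above the cart), axes as the carrier's: the lowest weight's underside rests here
- keeper_hinge (a point): hinge axis of the keeper, at the top of the post, 110 mm along carrier x from the stem and 61 mm above the cart; the hinge axis runs along carrier y
- keeper (a joint): angle (rad) of the keeper, a loop of two 6 mm bars 20 mm apart that straddles the stem, with a cross bar 144 mm from the hinge. 0 = level, pointing from the post over the stem; grows as it is raised; starts down at its stop (-0.2); 1.75 = leaning back at its stop, where it stays; below 1.5 it sinks slowly by its own weight (100 g, damped). On four weights about -0.1, on five 0
- keeper_ball (a point): centre of the black ball knob, 20 mm in diameter, on the end of the keeper 174 mm from the hinge (30 mm beyond the cross bar); it is about 26 mm above the cart with the keeper down, 232 mm with it raised
- tape_core: bystander: blue plastic tape core, ring 82 mm outside, 72 mm inside, 50 mm high, origin at its underside
- jack_plug: bystander: brass jack plug about 66 mm long and 15 mm thick, lying; origin beneath the root of its tip
- knob_1: bystander: black bakelite knob 34 mm in diameter, 20 mm high, origin at its underside
- knob_2: bystander: black bakelite knob 34 mm in diameter, 20 mm high, origin at its underside
- knob_3: bystander: black bakelite knob 34 mm in diameter, 20 mm high, origin at its underside
Mind the look-alikes: they are no part of the job. What is shaped like the weight_d but black or grey is not meant.

How it is judged:
On the way, in this order (a step that is already met when the one before it is completed fails the run):
1. the keeper is raised and leaning back (value of joint keeper above 1.5 rad), for 0.2 s.
2. all the weights present are on the stem, in size order with their slots turned apart, while the keeper is still up (horizontal distance between each of weight_a, weight_b, weight_c, weight_d, weight_e and stem_foot below 0.006 m and angle between each of weight_a, weight_b, weight_c, weight_d, weight_e's own z axis and vertical below 0.08 rad and z of each of weight_a, weight_b, weight_c, weight_d, weight_e in the frame of stem_foot below 0.044 m and z of each of weight_b, weight_c, weight_d, weight_e in the frame of weight_a above 0.006 m and horizontal distance between weight_a_slot and weight_b_slot above 0.0185 m and horizontal distance between each of weight_a_slot, weight_b_slot and weight_c_slot above 0.0185 m and horizontal distance between each of weight_a_slot, weight_b_slot, weight_c_slot and weight_d_slot above 0.0185 m and horizontal distance between each of weight_a_slot, weight_b_slot, weight_c_slot, weight_d_slot and weight_e_slot above 0.0185 m and z of each of weight_c, weight_d, weight_e in the frame of weight_b above 0.006 m and z of each of weight_d, weight_e in the frame of weight_c above 0.006 m and z of weight_e in the frame of weight_d above 0.006 m and value of joint keeper above 0.6 rad), for 0.2 s.
At the end, for the whole second after the job is handed in: Every weight present is centred on the stem within 6 mm, flat within 4.5 degrees, each wider weight below each narrower one, all slots at least 36 degrees (18.5 mm between the slot points) apart; the keeper is down on the stack (joint below 0.06); everything at rest (horizontal distance between each of weight_a, weight_b, weight_c, weight_d, weight_e and stem_foot below 0.006 m and angle between each of weight_a, weight_b, weight_c, weight_d, weight_e's own z axis and vertical below 0.08 rad and z of each of weight_a, weight_b, weight_c, weight_d, weight_e in the frame of stem_foot below 0.044 m and z of each of weight_b, weight_c, weight_d, weight_e in the frame of weight_a above 0.006 m and horizontal distance between weight_a_slot and weight_b_slot above 0.0185 m and horizontal distance between each of weight_a_slot, weight_b_slot and weight_c_slot above 0.0185 m and horizontal distance between each of weight_a_slot, weight_b_slot, weight_c_slot and weight_d_slot above 0.0185 m and horizontal distance between each of weight_a_slot, weight_b_slot, weight_c_slot, weight_d_slot and weight_e_slot above 0.0185 m and z of each of weight_c, weight_d, weight_e in the frame of weight_b above 0.006 m and z of each of weight_d, weight_e in the frame of weight_c above 0.006 m and z of weight_e in the frame of weight_d above 0.006 m and linear speed of each of weight_a, weight_b, weight_c, weight_d, weight_e below 0.02 m/s and value of joint keeper below 0.06 rad); the robot touches nothing.
It fails at once if the tape core is shifted by more than 40 mm (distance of tape_core from where it was at the start of the episode above 0.04 m).
It fails at once if the knob 1 is shifted by more than 40 mm (distance of knob_1 from where it was at the start of the episode above 0.04 m).
It fails at once if the knob 2 is shifted by more than 40 mm (distance of knob_2 from where it was at the start of the episode above 0.04 m).
It fails at once if the knob 3 is shifted by more than 40 mm (distance of knob_3 from where it was at the start of the episode above 0.04 m).
It fails at once if the jack plug is shifted by more than 40 mm (distance of jack_plug from where it was at the start of the episode above 0.04 m).
Of weight_a, weight_b, weight_c, weight_d, weight_e only 4 to 5 are there at a start; the rules pass over those that are not, and their reading is None.
At some moment in a run one of weight_a, weight_b, weight_c, weight_d, weight_e may be knocked a few centimetres aside while the robot is not near it.
Once in a run the grip may slacken for a moment while it holds something.
It also fails if it takes over 210 s, if anything falls off the work surface, if the arm or the gripper's body presses on something with over 40 N, if the wrist force passes 120 N, or if a joint passes its speed limit or range.

## Working session

There is one attempt and no reset: what is moved stays moved. The work goes in short steps, Python scripts to look and compute and a shell command to move; the robot and the scene stay as the last step left them, time stands still between calls to the robot, and variables do not carry over. Pictures are saved under pics/ and viewed, on a budget of 14 in all, crops included, one or two more only if the job needs it, and the job is handed in when it is done.

```bash
ls; mkdir -p pics; python3 - <<'E'
from station import *
import cv2
o=get_obs();print({k:(v if not hasattr(v,'round') else v) for k,v in o.items()})
for n in ("scene","top","wrist"):print(n,camera_info(n))
a=read_camera("top");b=read_camera("scene")
cv2.imwrite("pics/top0.png",cv2.resize(a[:,:,::-1],(800,600),interpolation=cv2.INTER_CUBIC));cv2.imwrite("pics/scene0.png",b[:,:,::-1])
import numpy as np
np.save("top0.npy",a);np.save("scene0.npy",b)
E
```

```text
pics
{'t': 0.0, 'q': array([ 1.03686884,  0.47778727,  0.02236132,  1.556485  , -0.01149682,
        1.109306  , -0.0830693 ]), 'joint_vel': array([ 1.14566369e-03, -2.46967490e-04,  3.38535766e-06, -5.94715387e-04,
       -2.15966818e-03, -5.73631480e-04, -1.66767278e-04]), 'joint_torque': array([ 4.64925233e-05, -5.96452260e+01,  1.60760086e+00, -2.81193119e+01,
        1.23612213e-02,  9.27587680e-03,  1.31045562e-05]), 'eef_pos': array([ 0.27854433, -0.61417669,  0.23032059]), 'tool_rot': array([-8.88637378e-04,  9.77415331e-01,  2.11325363e-01, -2.69343414e-04]), 'contact_force': array([ 0.41637979, -0.95910153, -1.03639344]), 'torque': array([ 0.02949765, -0.06278857, -0.0458718 ]), 'gripper_width': 1.00073750588039}
scene {'fx': 355.81162183631477, 'fy': 355.81162183631477, 'cx': 256.03032931606947, 'cy': 190.35770620354896, 'R': array([[-0.42253395,  0.90619201, -0.01676614],
       [ 0.65804529,  0.29400397, -0.69320853],
       [-0.62325072, -0.30393702, -0.72054204]]), 't': array([ 0.25023537, -0.2814214 ,  1.35631195])}
top {'fx': 435.8472851704814, 'fy': 435.8472851704814, 'cx': 248.19614249968706, 'cy': 198.08348110381175, 'R': array([[-0.00888075, -0.99958607, -0.02736441],
       [-0.99613506,  0.01123488, -0.08711325],
       [ 0.08738462,  0.02648502, -0.99582251]]), 't': array([0.00206726, 0.5540406 , 1.08745734])}
wrist {'fx': 264.66284298889775, 'fy': 264.66284298889775, 'cx': 259.99197266316116, 'cy': 191.53482933744422, 'mount': array([[-7.64404139e-05, -9.45292923e-01, -3.26222751e-01,
         8.33999024e-02],
       [ 9.99999739e-01,  1.62100490e-04, -7.04036854e-04,
         1.22702725e-03],
       [ 7.18401924e-04, -3.26222720e-01,  9.45292664e-01,
        -1.43258353e-01],
       [ 0.00000000e+00,  0.00000000e+00,  0.00000000e+00,
         1.00000000e+00]])}
```

View pics/top0.png

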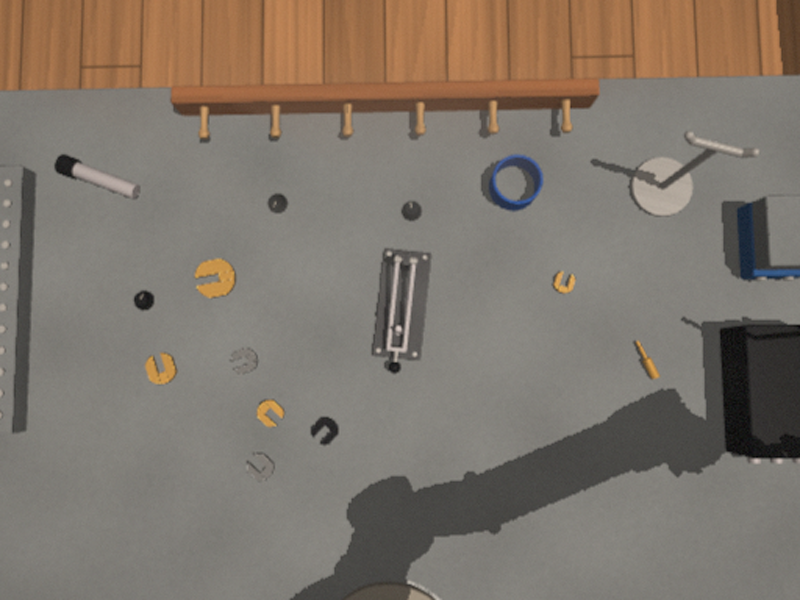

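View pics/scene0.png

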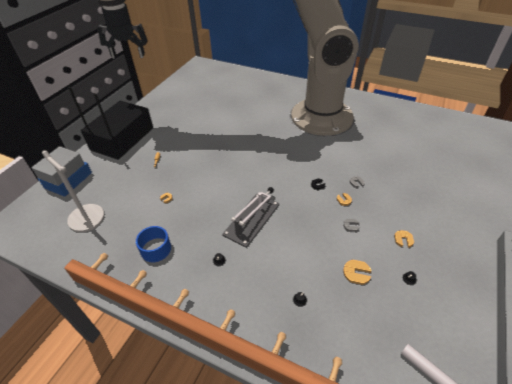

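The top view shows four brass weights: a large one at (215,278), and others at (160,369), (270,413) and (565,282). The carrier is at (400,305), with its ball nearest the robot at (394,366). The grey and black slotted discs are look-alikes. Next I turn these pixels into positions.

```bash
cat > h.py <<'E'
from station import *
import numpy as np, cv2
from scipy.spatial.transform import Rotation as Rn
from scipy.optimize import minimize
def cam(name,o=None):
    c=camera_info(name);K=np.array([[c['fx'],0,c['cx']],[0,c['fy'],c['cy']],[0,0,1.]])
    if name!='wrist': return K,c['R'],c['t']
    w,x,y,z=o['tool_rot'];T=np.eye(4);T[:3,:3]=Rn.from_quat([x,y,z,w]).as_matrix();T[:3,3]=o['eef_pos']
    M=np.linalg.inv(T@np.array(c['mount']));return K,M[:3,:3],M[:3,3]
def proj(C,X):
    K,R,t=C;p=(np.atleast_2d(X)@R.T+t)@K.T;return p[:,:2]/p[:,2:]
def unproj(C,uv,z):
    K,R,t=C;d=np.linalg.solve(K,np.r_[uv,1.]);d=R.T@d;o=-R.T@t;return o+d*(z-o[2])/d[2]
def rect(C,img,cx,cy,half,z,s=0.0005):
    """metric top view of plane z: up = +x, left = +y"""
    n=int(2*half/s);K,R,t=C
    # pixel(u,v)-> X=cx+half-v*s, Y=cy+half-u*s
    A=np.array([[0,-s,cx+half],[-s,0,cy+half],[0,0,z],[0,0,1]])
    H=K@np.c_[R,t]@A
    return cv2.warpPerspective(img,H,(n,n),flags=cv2.INTER_CUBIC|cv2.WARP_INVERSE_MAP)
def brass(img):
    h=cv2.cvtColor(img,cv2.COLOR_RGB2HSV);return cv2.inRange(h,(10,110,90),(32,255,255))
D={'a':.068,'b':.060,'c':.052,'d':.044,'e':.036}
FL={'a':.062,'b':.054,'c':.046,'d':.038,'e':.031}
def fitdisc(C,img,x,y,z,half=.05,s=.0005,only=None):
    m=brass(rect(C,img,x,y,half,z,s))>0
    n=m.shape[0];v,u=np.mgrid[:n,:n];X=x+half-(v+.5)*s;Y=y+half-(u+.5)*s
    best=None
    k=m.sum()
    if k<50:return None
    c0=(X[m].mean(),Y[m].mean())
    def model(p,w):
        c,sn=np.cos(p[2]),np.sin(p[2]);dx=X-p[0];dy=Y-p[1];a=c*dx+sn*dy;b=-sn*dx+c*dy
        sg=lambda q:1/(1+np.exp(-np.clip(q/.0006,-50,50)))
        d=sg(D[w]/2-np.hypot(a,b))*sg(FL[w]/2-abs(b));slot=sg(.007-abs(b))*sg(a+.007);return d*(1-slot)
    for w in (only or D):
        for th in np.arange(0,2*np.pi,np.pi/4):
            f=lambda q:((model((q[0]*.01+c0[0],q[1]*.01+c0[1],q[2]),w)-m)**2).sum()/k
            if f((-.2*np.cos(th)*-1,.2*np.sin(th),th))>1.2: continue
            r=minimize(f,(.2*np.cos(th),.2*np.sin(th),th),method='Nelder-Mead',options=dict(xatol=1e-3,fatol=1e-4,maxiter=120))
            if best is None or r.fun<best[0]:best=(r.fun,w,r.x[0]*.01+c0[0],r.x[1]*.01+c0[1],(r.x[2]+np.pi)%(2*np.pi)-np.pi)
    return best
def show(b):print('err %.3f %s x %.4f y %.4f slot %.1f deg'%(b[0],b[1],b[2],b[3],np.degrees(b[4])) if b else None)
E
python3 - <<'E'
from h import *
a=np.load("top0.npy");C=cam('top')
for u,v in((215,278),(160,369),(270,413),(565,282)):
    X=unproj(C,(u*.64,v*.64),.01);show(fitdisc(C,a,X[0],X[1],.01))
for n,u,v in(('knob',278,203),('knob',411,210),('knob',144,300),('core',516,182),('plug',647,360),('ball',394,366),('g1',244,361),('g2',260,466),('blk',324,430)):
    print(n,unproj(C,(u*.64,v*.64),.01).round(3))
X=unproj(C,(402*.64,305*.64),.008);print(X)
r=rect(C,a,X[0],X[1],.13,.008,.0004);cv2.imwrite('pics/car.png',r[:,:,::-1])
E
```

```text
err 0.026 a x 0.6121 y 0.2866 slot 100.9 deg
err 0.045 c x 0.4627 y 0.3748 slot 18.5 deg
err 0.050 d x 0.3877 y 0.1920 slot -132.5 deg
err 0.075 e x 0.5982 y -0.2934 slot -18.6 deg
knob [0.737 0.18  0.01 ]
knob [ 0.722 -0.043  0.01 ]
knob [0.576 0.404 0.01 ]
core [ 0.767 -0.219  0.01 ]
plug [ 0.468 -0.424  0.01 ]
ball [ 0.462 -0.012  0.01 ]
g1 [0.473 0.235 0.01 ]
g2 [0.302 0.207 0.01 ]
blk [0.359 0.103 0.01 ]
[ 0.56268114 -0.02666836  0.008     ]
```

View pics/car.png

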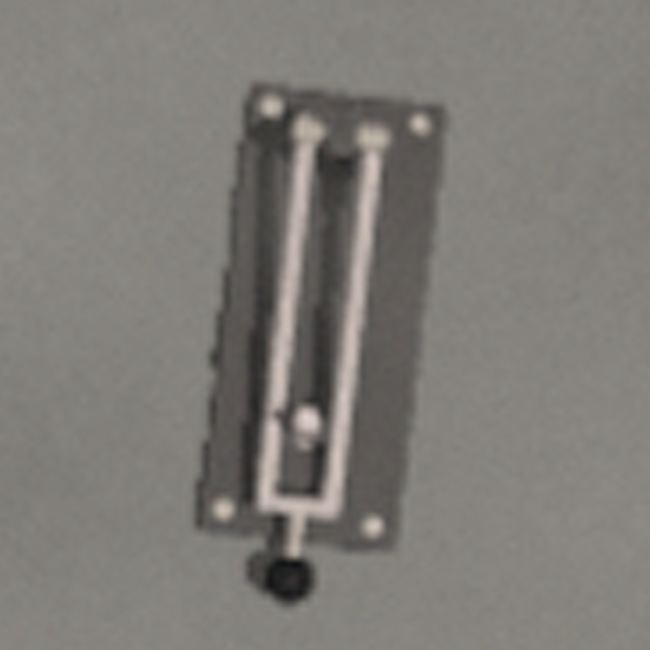

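Weights a, c, d and e are present, and b is absent. In the rectified view (0.4 mm/px), the carrier plate's corners are at (250,85), (443,107), (395,548) and (197,527). That puts the stem near (0.521,−0.020) with a yaw of about −6.5°. The ball is at (290,577). I'll move above the ball and look with the wrist camera.

```bash
python3 -c "
import station;print([n for n in dir(station) if n[0]!='_']);print(getattr(station,'grasp_offset',None))"
python3 -m handwheel '[2,4,1,0,0,-4,1, 3,8,2,0,0,-8,1, 4,12,2,0,0,-12,1, 5,16,2,0,0,-16,1, 6,20,2,0,0,-20,1, 7,24,2,0,0,-24,1, 8,28,2,0,0,-28,1, 9,32,2,0,0,-31,1]'
python3 -m handwheel '[1,4,0,0,0,0,1, 2,8,0,0,0,0,1, 3,12,0,0,0,0,1, 4,16,0,0,0,0,1, 5,20,0,0,0,0,1, 6,24,0,0,0,0,1, 7.3,28,0,0,0,0,1, 7.3,28,0,0,0,0,1]'
```

```text
['PlanningError', 'camera_info', 'get_obs', 'grasp_offset', 'hand_in', 'read_camera']
0.0187
t: 0.77
eef_pos: [0.3678, -0.2943, 0.2502]
tool_rot: [-0.001, 0.998, -0.059, -0.0]
contact_force: [1.7, 0.1, 0.5]
gripper_width: 1.003
t: 1.43
eef_pos: [0.4425, -0.0061, 0.2507]
tool_rot: [-0.003, 0.999, -0.054, 0.001]
contact_force: [-0.2, 1.3, 0.2]
gripper_width: 1.003
```

```bash
python3 -m handwheel '[0,0,0,0,0,0,1]' >/dev/null; python3 - <<'E'
from h import *
o=get_obs();a=read_camera("wrist");C=cam('wrist',o);print(o['eef_pos'],o['tool_rot'])
np.save('w1.npy',a)
im=a.copy()
H=np.array([.5212,-.02,0]);
c,s=np.cos(-.114),np.sin(-.114)
def P(x,y,z):return proj(C,H+np.array([c*x-s*y,s*x+c*y,z]))[0]
for p in(P(0,0,.068),P(-.045,.04,.008),P(-.045,-.04,.008),P(.135,.04,.008),P(.135,-.04,.008),P(.110-.1705,0,.026)):
    print(p.round(1)); cv2.circle(im,tuple(int(q) for q in p.round()),2,(255,0,0),-1)
cv2.imwrite('pics/w1.png',cv2.resize(im,(800,600))[:,:,::-1])
E
```

```text
[ 0.44245626 -0.00474052  0.25046153] [-2.47175220e-03  9.98633303e-01 -5.22031181e-02  5.00174879e-04]
[265.7 104. ]
[236.8 136.1]
[292.4 136.7]
[233.9 -13.8]
[299.7 -13.2]
[264.5 149.4]
```

View pics/w1.png

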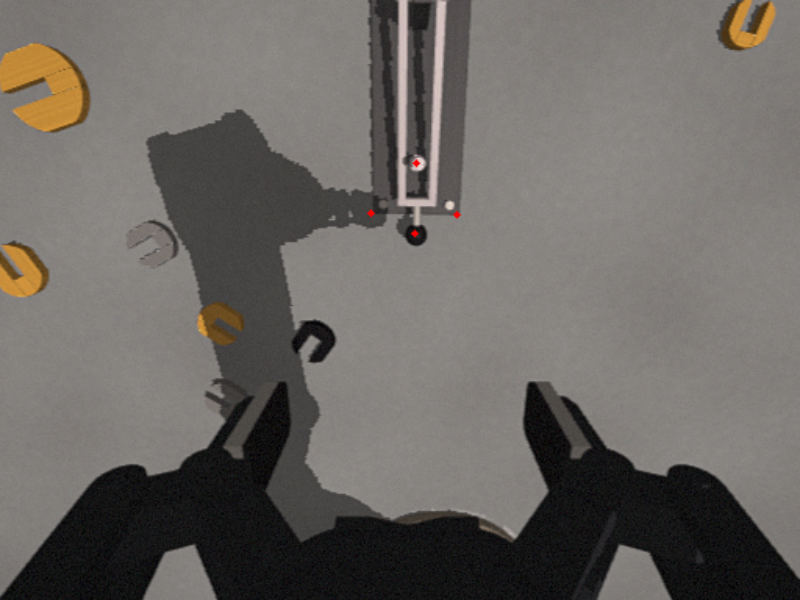

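The projected carrier model (red dots) matches the picture: stem tip at (417,163), ball at (415,234), plate corners within about a pixel. Now I descend over the ball and grip it lightly.

```bash
python3 -m handwheel '[1,-0.4,-3,0,0,-0.5,0.6, 1.86,-0.84,-6,0,0,-0.5,0.6, 1.86,-0.84,-10,0,0,-0.5,0.6, 1.86,-0.84,-14,0,0,-0.5,0.6, 1.86,-0.84,-18,0,0,-0.5,0.6, 1.86,-0.84,-21,0,0,-0.5,0.6, 1.86,-0.84,-23,0,0,-0.5,0.6, 1.86,-0.84,-24.2,0,0,-0.5,0.6]' 30
python3 -m handwheel '[0,0,0,0,0,0,0.6, 0,0,0,0,0,0,0.15, 0,0,0,0,0,0,0.15, 0,0,0,0,0,0,0.15, 0,0,0,0,0,0,0.15, 0,0,0,0,0,0,0.15]' 30
```

```text
t: 2.23
eef_pos: [0.459, -0.0143, 0.0059]
tool_rot: [-0.002, 0.998, -0.058, -0.002]
contact_force: [0.1, -0.1, -0.5]
gripper_width: 0.603
t: 2.73
eef_pos: [0.4598, -0.0137, 0.0069]
tool_rot: [-0.003, 0.998, -0.057, -0.0]
contact_force: [-0.8, 3.7, 1.3]
gripper_width: 0.21
```

```bash
python3 -m handwheel '[-0.15,0,0.9,0,0,0,0.1, -0.26,0.03,1.7,0,0,0,0.1, -0.35,0.04,2.6,0,0,0,0.1, -0.35,0.04,3.46,0,0,0,0.1, -0.26,0.03,5.2,0,0,0,0.1, 0,0,6.9,0,0,0,0.1, 0.7,-0.08,9.4,0,0,0,0.1, 0.7,-0.08,9.4,0,0,0,0.1]' 40
```

```text
t: 3.4
eef_pos: [0.4682, -0.0146, 0.105]
tool_rot: [-0.003, 0.998, -0.057, 0.001]
contact_force: [-1.5, 2.8, 0.5]
gripper_width: 0.203
```

```bash
python3 -m handwheel '[0.95,-0.11,2.05,0,0,0,0.1, 2.35,-0.27,4.24,0,0,0,0.1, 4.07,-0.47,6.2,0,0,0,0.1, 6.06,-0.7,7.86,0,0,0,0.1, 8.28,-0.95,9.2,0,0,0,0.1, 10.66,-1.2,10.2,0,0,0,0.1, 13.2,-1.5,10.85,0,0,0,0.1, 13.2,-1.5,10.85,0,0,0,0.1]' 40
```

```text
t: 4.07
eef_pos: [0.6043, -0.0308, 0.2159]
tool_rot: [-0.003, 0.998, -0.058, 0.004]
contact_force: [-2.3, 0.3, 9.7]
gripper_width: 0.2
```

```bash
python3 -m handwheel '[2.0,-0.23,0.12,0,0,0,0.1, 3.8,-0.43,0.15,0,0,0,0.1, 5.2,-0.6,0,0,0,0,0.1, 5.2,-0.6,0,0,0,0,0.1]' 40; python3 - <<'E'
from h import *
b=read_camera("scene");cv2.imwrite('pics/s1.png',cv2.resize(b[100:300,150:417,::-1],(800,600)))
E
```

```text
t: 4.4
eef_pos: [0.6579, -0.0372, 0.2164]
tool_rot: [-0.003, 0.998, -0.059, 0.004]
contact_force: [0.3, -0.6, 5.0]
gripper_width: 0.199
```

View pics/s1.png

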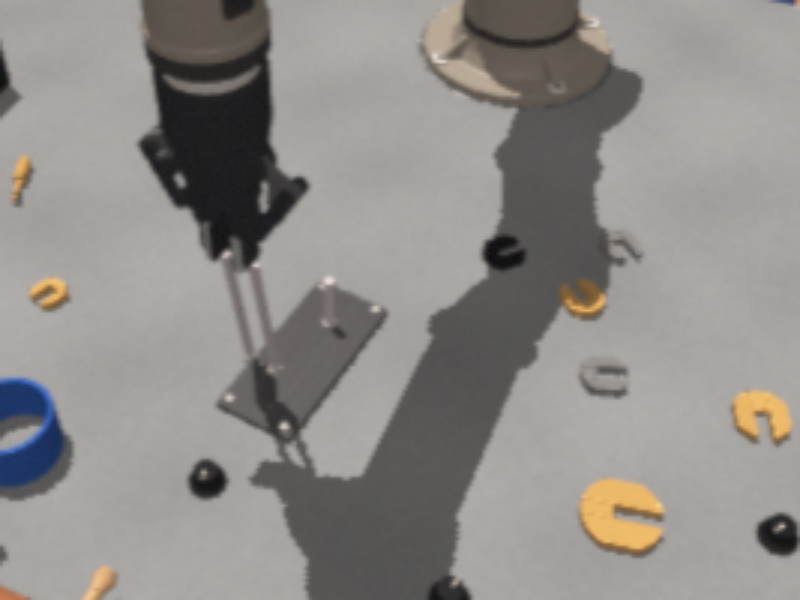

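The keeper is raised and leaning back, with the gripper on its ball at about (235,245) in the crop. I release it, rise, and go over weight_a with the tool yaw near 101°.

```bash
python3 -m handwheel '[0,0,0,0,0,0,0.5, 0,0,0,0,0,0,0.5, 0,0,0,0,0,0,0.5, 0,0,2,0,0,0,0.5, 0,0,5,0,0,0,0.5, 0,0,8,0,0,0,0.5]'
python3 -m handwheel '[0,2,1,0,0,7,0.8, 0,6,1,0,0,14,0.8, 0,10,1,0,0,21,0.8, -1,14,1,0,0,28,0.8, -2,18,0,0,0,35,0.8, -3,22,-1,0,0,42,0.8, -4,26,-3,0,0,49,0.8, -4.6,30,-5,0,0,56,0.8]'
python3 -m handwheel '[0,1,-1,0,0,7,0.8, 0,2,-3,0,0,14,0.8, 0,2,-4,0,0,21,0.8, 0,2,-5,0,0,28,0.8, 0,2,-5,0,0,35,0.8, 0,2,-5,0,0,42,0.8, 0,2,-5,0,0,50,0.8, 0,2,-5,0,0,51,0.8]'
cat >> h.py <<'E'
def look(name,x,y,only=None,z=.01,half=.05):
    import time
    o=get_obs();a=read_camera('wrist');C=cam('wrist',o);np.save(name+'.npy',a)
    r=Rn.from_quat(np.r_[o['tool_rot'][1:],o['tool_rot'][0]]).as_matrix()
    print('tcp',o['eef_pos'].round(4),'yaw %.1f'%np.degrees(np.arctan2(r[1,0],r[0,0])),'tilt',np.degrees(r[:2,2]).round(2),'w %.3f'%o['gripper_width'],'F',o['contact_force'].round(1))
    b=fitdisc(C,a,x,y,z,half,only=only);show(b);return o,a,C,b
E
python3 -m handwheel '[0,0,0,0,0,0,0.8]'>/dev/null
python3 - <<'E'
from h import *
look('wa',.612,.2866)
E
```

```text
t: 4.95
eef_pos: [0.6553, -0.0374, 0.2964]
tool_rot: [-0.002, 0.998, -0.059, 0.003]
contact_force: [-0.1, -0.2, 0.7]
gripper_width: 0.501
t: 5.62
eef_pos: [0.6093, 0.2562, 0.2509]
tool_rot: [-0.003, 0.908, 0.42, 0.002]
contact_force: [0.8, 0.3, 1.2]
gripper_width: 0.802
t: 6.28
eef_pos: [0.6088, 0.2755, 0.2005]
tool_rot: [-0.003, 0.636, 0.772, -0.0]
contact_force: [0.7, -0.4, -0.2]
gripper_width: 0.796
tcp [0.6084 0.2749 0.2003] yaw 101.1 tilt [-0.34  0.19] w 0.798 F [-0.1 -0.1 -0.4]
err 0.026 a x 0.6118 y 0.2856 slot 100.7 deg
```

```bash
python3 -m handwheel '[0.35,1.07,-3,0,0,-0.3,0.8, 0.35,1.07,-7,0,0,-0.3,0.8, 0.35,1.07,-11,0,0,-0.3,0.8, 0.35,1.07,-15,0,0,-0.3,0.8, 0.35,1.07,-18,0,0,-0.3,0.8, 0.35,1.07,-19.5,0,0,-0.3,0.8, 0.35,1.07,-20,0,0,-0.3,0.8, 0.35,1.07,-20,0,0,-0.3,0.8]'
python3 -m handwheel '[0,0,-0.3,0,0,0,0.8, 0,0,-0.3,0,0,0,0.8]'
python3 -m handwheel '[0,0,-0.15,0,0,0,0.8, 0,0,-0.15,0,0,0,0.8]'
```

```text
t: 7.08
eef_pos: [0.6114, 0.2851, -0.0005]
tool_rot: [-0.004, 0.638, 0.77, -0.002]
contact_force: [-1.0, 0.3, 0.3]
gripper_width: 0.796
t: 7.25
eef_pos: [0.6119, 0.2855, -0.0025]
tool_rot: [-0.003, 0.639, 0.77, -0.001]
contact_force: [-0.5, -0.2, -0.3]
gripper_width: 0.798
t: 7.42
eef_pos: [0.6124, 0.2858, -0.003]
tool_rot: [-0.003, 0.639, 0.77, -0.0]
contact_force: [0.3, -0.1, 0.5]
gripper_width: 0.799
```

```bash
python3 -m handwheel '[0,0,0.05,0,0,0,0.75, 0,0,0.05,0,0,0,0.7, 0,0,0.05,0,0,0,0.68, 0,0,0.05,0,0,0,0.68, 0,0,0.05,0,0,0,0.68, 0,0,0.05,0,0,0,0.68]' 70
python3 -m handwheel '[0,0,1,0,0,0,0.65, 0,0,3,0,0,0,0.65, 0,0,6,0,0,0,0.65, 0,0,10,0,0,0,0.65, 0,0,13,0,0,0,0.65, 0,0,13,0,0,0,0.65]' 70
```

```text
t: 7.92
eef_pos: [0.6128, 0.2858, -0.0009]
tool_rot: [-0.002, 0.639, 0.769, 0.0]
contact_force: [-2.0, -2.3, 8.2]
gripper_width: 0.695
t: 8.42
eef_pos: [0.6159, 0.2887, 0.1372]
tool_rot: [-0.001, 0.639, 0.769, 0.005]
contact_force: [0.4, 2.1, -2.0]
gripper_width: 0.694
```

```bash
python3 -m handwheel '[-1,-3,0,0,0,3,0.65, -2,-7,0,0,0,6,0.65, -3,-11,0,0,0,9,0.65, -4,-15,0,0,0,9,0.65, -5,-19,0,0,0,9,0.65, -6,-23,0,0,0,9,0.65, -7,-27,0,0,0,9,0.65, -7.5,-31,-1,0,0,9,0.65]'
python3 -m handwheel '[-0.4,-3,-0.8,0,0,0,0.65, -0.4,-4,-0.8,0,0,0,0.65, -0.4,-4,-0.8,0,0,0,0.65, -0.4,-4,-0.8,0,0,0,0.65]'
python3 - <<'E'
from h import *
o=get_obs();x,y,z=o['eef_pos']
o,a,C,b=look('wa2',x,y,['a'],z=z+.0105)
im=a.copy()
for p in ((.5212,-.02,.068),(.5212,-.02,.008)):
    q=proj(C,p)[0];print(q.round(1));cv2.circle(im,tuple(int(t) for t in q.round()),1,(255,0,0),-1)
cv2.imwrite('pics/wa2.png',cv2.resize(im,(800,600))[:,:,::-1])
E
```

```text
t: 9.08
eef_pos: [0.5402, -0.0229, 0.1286]
tool_rot: [0.0, 0.576, 0.817, 0.006]
contact_force: [1.4, -0.8, -3.4]
gripper_width: 0.691
t: 9.42
eef_pos: [0.5362, -0.063, 0.1208]
tool_rot: [0.0, 0.577, 0.817, 0.006]
contact_force: [0.4, 0.0, -3.0]
gripper_width: 0.697
tcp [ 0.5362 -0.063   0.1208] yaw 109.5 tilt [0.39 0.54] w 0.697 F [ 0.4  0.  -3. ]
err 0.052 a x 0.5349 y -0.0629 slot 109.6 deg
[260.6 153.7]
[259.9 142.2]
```

View pics/wa2.png

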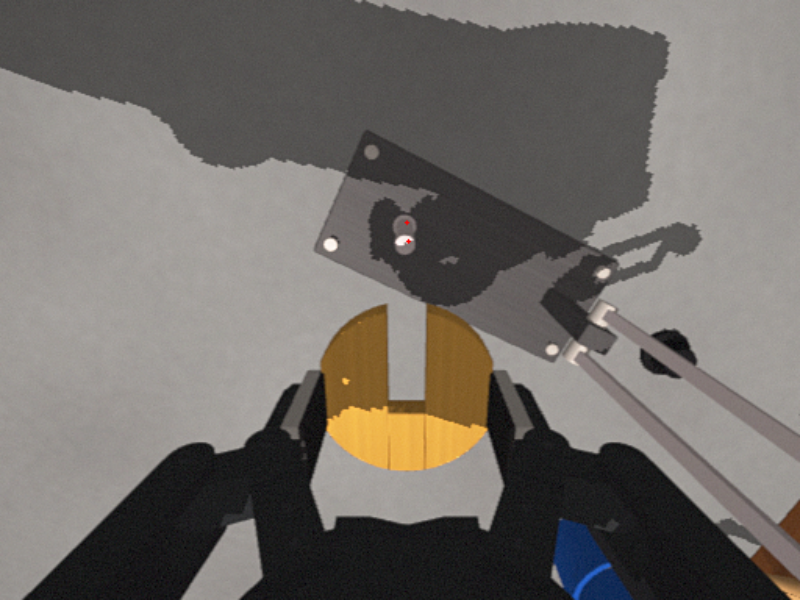

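The stem tip is at (404,241), and the held disc's slot is centred on column 406, pointing at the stem. I move about 43 mm along the slot and then lower, watching the force.

```bash
python3 -m handwheel '[-0.7,2,0,0,0,0,0.65, -1.48,4.09,-0.5,0,0,0,0.65, -1.48,4.09,-2,0,0,0,0.65, -1.48,4.09,-4,0,0,0,0.65, -1.48,4.09,-5.5,0,0,0,0.65, -1.48,4.09,-6.5,0,0,0,0.65, -1.48,4.09,-7,0,0,0,0.65, -1.48,4.09,-7,0,0,0,0.65]'
python3 -m handwheel '[0,0,-1,0,0,0,0.65, 0,0,-2,0,0,0,0.65, 0,0,-3,0,0,0,0.65, 0,0,-3.6,0,0,0,0.65, 0,0,-3.6,0,0,0,0.65]'
```

```text
t: 10.13
eef_pos: [0.5213, -0.0193, 0.0503]
tool_rot: [-0.001, 0.575, 0.818, 0.006]
contact_force: [-0.3, -0.3, -2.0]
gripper_width: 0.692
t: 10.55
eef_pos: [0.5204, -0.0195, 0.0128]
tool_rot: [-0.002, 0.575, 0.818, 0.006]
contact_force: [-0.1, -1.1, -3.8]
gripper_width: 0.692
```

```bash
python3 -m handwheel '[0,0,-0.2,0,0,0,0.65, 0,0,-0.4,0,0,0,0.65, 0,0,-0.5,0,0,0,0.65]'
python3 -m handwheel '[0,0,-0.1,0,0,0,0.65, 0,0,-0.1,0,0,0,0.65]'
```

```text
t: 10.8
eef_pos: [0.5205, -0.0195, 0.0077]
tool_rot: [-0.002, 0.575, 0.818, 0.006]
contact_force: [0.1, -1.6, -2.2]
gripper_width: 0.694
t: 10.97
eef_pos: [0.5206, -0.0195, 0.0073]
tool_rot: [-0.001, 0.575, 0.818, 0.005]
contact_force: [-1.5, -1.5, 3.9]
gripper_width: 0.697
```

```bash
python3 -m handwheel '[0,0,0,0,0,0,0.85, 0,0,0,0,0,0,0.85, 0,0,0,0,0,0,0.85, 0,0,1,0,0,0,0.85, 0,0,4,0,0,0,0.85, 0,0,8,0,0,0,0.85, 0,0,12,0,0,0,0.85, 0,0,16,0,0,0,0.85]'
python3 -m handwheel '[0,0,0,0,0,0,0.85]' >/dev/null
python3 - <<'E'
from h import *
o,a,C,b=look('wa3',.5205,-.0195,['a'],z=.018)
cv2.imwrite('pics/wa3.png',cv2.resize(a,(640,480))[:,:,::-1])
E
```

```text
t: 11.63
eef_pos: [0.52, -0.019, 0.1696]
tool_rot: [-0.002, 0.575, 0.818, 0.005]
contact_force: [0.7, -1.7, 0.0]
gripper_width: 0.851
tcp [ 0.5242 -0.0177  0.1773] yaw 109.9 tilt [0.85 0.61] w 0.852 F [ 2.   0.7 -0.4]
err 0.095 a x 0.5197 y -0.0202 slot 109.4 deg
```

View pics/wa3.png

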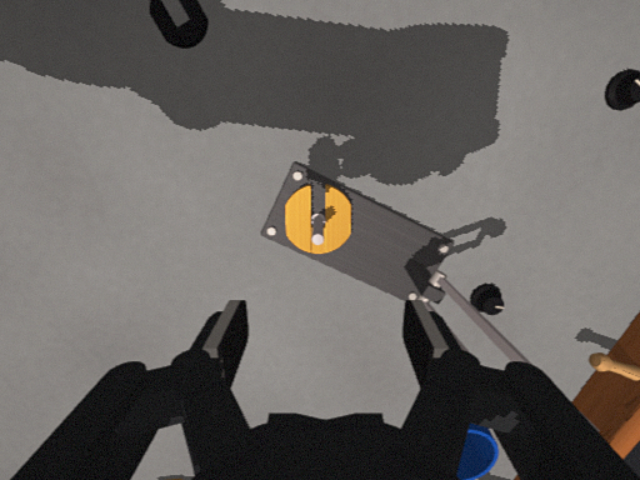

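Weight_a lies flat around the stem at (319,218), its slot pointing up in the picture. On to weight_c.

```bash
python3 -m handwheel '[-0.5,3,0.5,0,0,-6,0.7, -1,7,1,0,0,-13,0.7, -1.5,11,2,0,0,-20,0.7, -2,15,2,0,0,-27,0.7, -2.8,19,2,0,0,-34,0.7, -3.5,23,2,0,0,-41,0.7, -4,27,2,0,0,-48,0.7, -4.5,31,2,0,0,-55,0.7]'
python3 -m handwheel '[-0.5,3,0,0,0,-7,0.7, -1.2,7,0,0,0,-14,0.7, -1.2,8,0,0,0,-21,0.7, -1.2,8,0,0,0,-28,0.7, -1.2,8,0,0,0,-35,0.7, -1.2,8,0,0,0,-36,0.7, -1.2,8,0,0,0,-36,0.7]'
python3 -m handwheel '[0,0,0,0,0,0,0.7]' >/dev/null
python3 - <<'E'
from h import *
look('wc',.4627,.3748)
E
```

```text
t: 12.43
eef_pos: [0.4787, 0.2785, 0.1941]
tool_rot: [0.005, 0.878, 0.478, 0.005]
contact_force: [1.3, 0.7, -0.0]
gripper_width: 0.699
t: 13.02
eef_pos: [0.4661, 0.3582, 0.1934]
tool_rot: [0.007, 0.983, 0.184, 0.003]
contact_force: [0.8, -0.2, -0.1]
gripper_width: 0.704
tcp [0.466  0.3577 0.1931] yaw 21.4 tilt [ 0.44 -0.78] w 0.699 F [-0.8 -0.2  0.1]
err 0.042 c x 0.4625 y 0.3738 slot 18.3 deg
```

```bash
python3 -m handwheel '[-0.35,1.6,-3,0.8,0.4,-3.1,0.6, -0.35,1.6,-7,0.8,0.4,-3.1,0.6, -0.35,1.6,-11,0.8,0.4,-3.1,0.6, -0.35,1.6,-15,0.8,0.4,-3.1,0.6, -0.35,1.6,-17.5,0.8,0.4,-3.1,0.6, -0.35,1.6,-18.7,0.8,0.4,-3.1,0.6, -0.35,1.6,-19.1,0.8,0.4,-3.1,0.6, -0.35,1.6,-19.1,0.8,0.4,-3.1,0.6]'
python3 -m handwheel '[0,0,0,0,0,0,0.55, 0,0,0,0,0,0,0.5, 0,0,0,0,0,0,0.48, 0,0,0,0,0,0,0.45, 0,0,0,0,0,0,0.45]' 70
```

```text
t: 13.82
eef_pos: [0.4617, 0.3742, 0.0017]
tool_rot: [-0.0, 0.987, 0.16, -0.001]
contact_force: [0.8, -5.6, -2.6]
gripper_width: 0.606
t: 14.23
eef_pos: [0.4624, 0.3739, 0.0026]
tool_rot: [-0.0, 0.987, 0.16, -0.0]
contact_force: [-1.1, -1.9, 6.6]
gripper_width: 0.509
```

```bash
python3 -m handwheel '[0,0,1,0,0,0,0.4, 0,0,3,0,0,0,0.4, 0,0,6,0,0,0,0.4, 0,0,10,0,0,0,0.4, 0,-2,12.5,0,0,3,0.4, 0.3,-5,12.5,0,0,9,0.4, 0.5,-9,12.5,0,0,15,0.4, 0.8,-13,12.5,0,0,21,0.4]' 70
python3 -m handwheel '[0.2,-4,0,0,0,3,0.4, 0.5,-8,0,0,0,6,0.4, 0.8,-12,0,0,0,6,0.4, 1,-16,0,0,0,6,0.4, 1.4,-20,0,0,0,6,0.4, 1.8,-24,0,0,0,6,0.4, 1.8,-28,0,0,0,6,0.4, 1.8,-29.5,0,0,0,6,0.4]'
python3 -m handwheel '[0,0,0,0,0,0,0.4, 0,0,0,0,0,0,0.4]'
python3 - <<'E'
from h import *
o=get_obs();x,y,z=o['eef_pos']
o,a,C,b=look('wc2',x,y,['c'],z=z+.0075)
im=a.copy()
for p in ((.5201,-.0204,.068),(.5201,-.0204,.018)):
    q=proj(C,p)[0];print((q*1.5625).round(1));cv2.circle(im,tuple(int(t) for t in q.round()),1,(255,0,0),-1)
cv2.imwrite('pics/wc2.png',cv2.resize(im,(800,600))[:,:,::-1])
E
```

```text
t: 14.9
eef_pos: [0.4705, 0.2433, 0.129]
tool_rot: [-0.0, 0.94, 0.341, 0.001]
contact_force: [0.7, -1.0, -1.2]
gripper_width: 0.504
t: 15.57
eef_pos: [0.488, -0.0586, 0.1293]
tool_rot: [0.001, 0.922, 0.386, 0.0]
contact_force: [-0.2, -1.1, -1.7]
gripper_width: 0.506
t: 15.73
eef_pos: [0.4879, -0.0602, 0.1298]
tool_rot: [0.002, 0.923, 0.385, 0.001]
contact_force: [-0.3, -0.2, -1.6]
gripper_width: 0.504
tcp [ 0.4879 -0.0602  0.1298] yaw 45.3 tilt [ 0.13 -0.15] w 0.504 F [-0.3 -0.2 -1.6]
err 0.227 c x 0.4900 y -0.0591 slot 45.1 deg
[393.9 225.3]
[396.  212.4]
```

View pics/wc2.png

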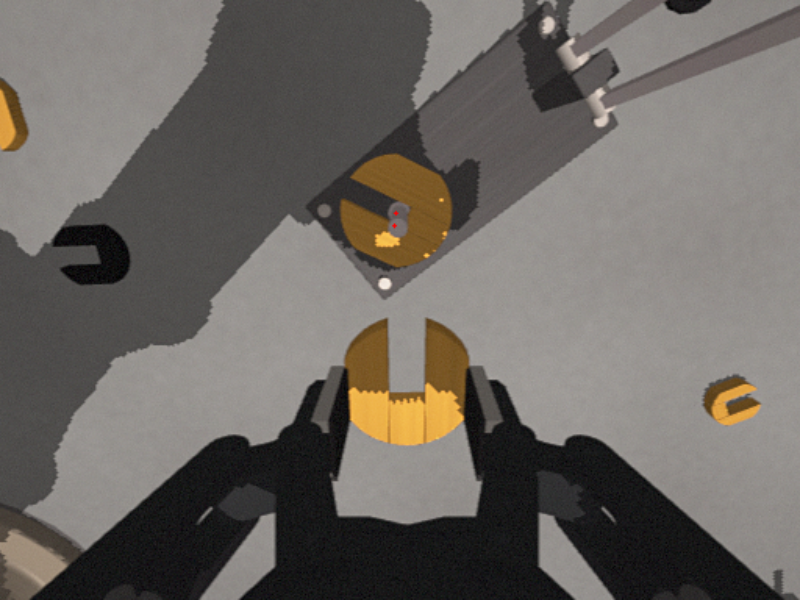

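Weight_a sits on the foot with its slot to the upper left. The stem tip is at (397,227), and weight_c is held with its slot centred on column 406. I work out the offset within this one image.

```bash
cat >> h.py <<'E'
def rel(name,o,stem_uv,w,dz,vmin,at=.0015):
    """stem minus held disc, both from one wrist picture (stem_uv in the 800x600 picture)"""
    C=cam('wrist',o);a=np.load(name+'.npy').copy();a[:int(vmin/1.5625)]=0
    x,y,z=o['eef_pos'];b=fitdisc(C,a,x,y,z+dz,only=[w]);show(b)
    S=unproj(C,np.array(stem_uv)/1.5625,.068);th=b[4];d=S[:2]-np.array(b[2:4]);e=np.array([np.cos(th),np.sin(th)]);n=np.array([-e[1],e[0]])
    print('stem',S.round(4),'along %.4f across %.4f'%(d@e,d@n),'move cm',((d-at*e)*100).round(2))
E
python3 - <<'E'
from h import *
o=get_obs();rel('wc2',o,(397.5,227),'c',.0075,300)
E
```

```text
err 0.081 c x 0.4901 y -0.0570 slot 45.3 deg
stem [ 0.5208 -0.02    0.068 ] along 0.0479 across 0.0042 move cm [2.97 3.59]
```

```bash
python3 -m handwheel '[1.5,1.8,0,0,0,0,0.4, 2.97,3.59,0,0,0,0,0.4, 2.97,3.59,-2,0,0,0,0.4, 2.97,3.59,-4,0,0,0,0.4, 2.97,3.59,-5.3,0,0,0,0.4, 2.97,3.59,-5.3,0,0,0,0.4]'
python3 -m handwheel '[0,0,-1,0,0,0,0.4, 0,0,-2,0,0,0,0.4, 0,0,-3,0,0,0,0.4, 0,0,-4,0,0,0,0.4, 0,0,-5,0,0,0,0.4, 0,0,-5,0,0,0,0.4]'
```

```text
t: 16.28
eef_pos: [0.5157, -0.0203, 0.0745]
tool_rot: [-0.0, 0.922, 0.388, -0.001]
contact_force: [-0.3, -0.8, -1.1]
gripper_width: 0.51
t: 16.78
eef_pos: [0.5171, -0.0214, 0.0235]
tool_rot: [0.001, 0.922, 0.387, -0.0]
contact_force: [6.1, -5.9, -5.0]
gripper_width: 0.505
```

```bash
python3 -m handwheel '[0.05,-0.12,0,0,0,0,0.4, 0.1,-0.25,0,0,0,0,0.4, 0.1,-0.25,0,0,0,0,0.4]'
python3 -m handwheel '[0,0,-0.2,0,0,0,0.4, 0,0,-0.3,0,0,0,0.4, 0,0,-0.3,0,0,0,0.4]'
```

```text
t: 17.03
eef_pos: [0.5174, -0.0239, 0.0232]
tool_rot: [0.0, 0.922, 0.387, -0.001]
contact_force: [-0.2, 0.3, -1.4]
gripper_width: 0.509
t: 17.28
eef_pos: [0.517, -0.0235, 0.0205]
tool_rot: [0.0, 0.922, 0.387, -0.001]
contact_force: [-2.7, 0.5, 3.9]
gripper_width: 0.506
```

```bash
python3 -m handwheel '[0,0,0,0,0,0,0.65, 0,0,0,0,0,0,0.65, 0,0,0,0,0,0,0.65, 0,0,1,0,0,0,0.65, 0,0,4,0,0,0,0.65, 0,0,8,0,0,0,0.65, 0,0,12,0,0,0,0.65, 0,0,14,0,0,0,0.65]'
python3 -m handwheel '[0,0,0,0,0,0,0.65,0,0,0,0,0,0,0.65]' >/dev/null
python3 - <<'E'
from h import *
o,a,C,b=look('wc3',.5205,-.0195,['c'],z=.028)
cv2.imwrite('pics/wc3.png',cv2.resize(a[60:260,160:400],(720,600))[:,:,::-1])
E
python3 -m handwheel '[-2,4,0,0,0,0.5,0.6, -4,8,1,0,0,1,0.6, -6,12,2,0,0,2,0.6, -8,14,3,0,0,2,0.6, -10,17,3,0,0,2,0.6, -12,20,3,0,0,2,0.6, -13,21,3,0,0,2,0.6, -13,21,3,0,0,2,0.6]'
python3 -m handwheel '[0,0,0,0,0,0,0.6]' >/dev/null
python3 - <<'E'
from h import *
look('wd',.3877,.192)
E
```

```text
t: 17.95
eef_pos: [0.5188, -0.0228, 0.1654]
tool_rot: [0.001, 0.922, 0.388, 0.001]
contact_force: [1.4, 0.4, -0.8]
gripper_width: 0.654
tcp [ 0.5202 -0.0227  0.1677] yaw 45.6 tilt [ 0.45 -0.09] w 0.652 F [ 0.8  0.3 -1.6]
err 0.445 c x 0.5248 y -0.0181 slot -137.4 deg
t: 18.83
eef_pos: [0.3855, 0.1895, 0.1948]
tool_rot: [0.001, 0.914, 0.407, 0.0]
contact_force: [-0.2, 0.1, -0.4]
gripper_width: 0.597
tcp [0.3848 0.189  0.1937] yaw 48.1 tilt [-0.   -0.16] w 0.595 F [ 0.6 -0.  -0.3]
err 0.049 d x 0.3870 y 0.1907 slot -132.6 deg
```

View pics/wc3.png

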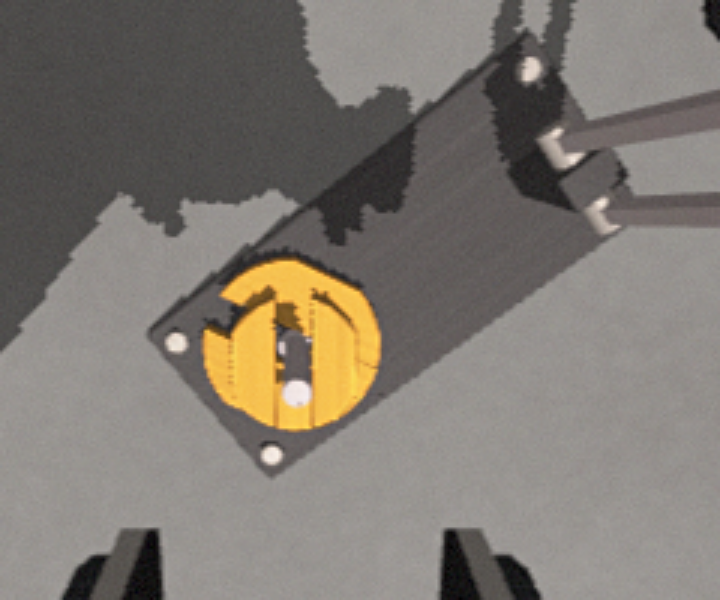

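Weight_c lies flat on weight_a with its slot up in the picture, and the stem tip at (297,392). Weight_d is located, so I grasp it next.

```bash
python3 -m handwheel '[0.22,0.17,-3,0,0,-0.7,0.53, 0.22,0.17,-7,0,0,-0.7,0.53, 0.22,0.17,-11,0,0,-0.7,0.53, 0.22,0.17,-15,0,0,-0.7,0.53, 0.22,0.17,-17,0,0,-0.7,0.53, 0.22,0.17,-17,0,0,-0.7,0.53, 0.22,0.17,-18.5,0,0,-0.7,0.53, 0.22,0.17,-19.1,0,0,-0.7,0.53]'
python3 -m handwheel '[0,0,0,0,0,0,0.53, 0,0,0,0,0,0,0.45, 0,0,0,0,0,0,0.4, 0,0,0,0,0,0,0.35, 0,0,0,0,0,0,0.35, 0,0,0,0,0,0,0.35]' 60
```

```text
t: 19.63
eef_pos: [0.3872, 0.1898, 0.002]
tool_rot: [0.001, 0.916, 0.401, -0.001]
contact_force: [-0.1, -0.1, 0.1]
gripper_width: 0.53
t: 20.13
eef_pos: [0.3879, 0.1898, 0.003]
tool_rot: [0.002, 0.916, 0.401, -0.001]
contact_force: [-1.3, -1.9, 8.1]
gripper_width: 0.417
```

```bash
python3 -m handwheel '[0,0,1,0,0,0,0.33, 0,0,3,0,0,0,0.33, 0.5,0,6,0,0,0,0.33, 1.5,-1,10,0,0,0,0.33, 3,-4,12.5,0,0,0,0.33, 4.5,-8,12.7,0,0,0,0.33, 6,-12,12.7,0,0,0,0.33, 7.5,-16,12.7,0,0,0,0.33]' 60
python3 -m handwheel '[1.3,-4,0,0,0,0,0.33, 2.7,-8,0,0,0,0,0.33, 2.7,-8.4,0,0,0,0,0.33, 2.7,-8.4,0,0,0,0,0.33, 2.7,-8.4,0,0,0,0,0.33]'
python3 - <<'E'
from h import *
o=get_obs();x,y,z=o['eef_pos'];a=read_camera('wrist');np.save('wd2.npy',a);C=cam('wrist',o);print(o['eef_pos'],o['contact_force'])
im=a.copy()
for p in ((.5206,-.0202,.068),):
    q=proj(C,p)[0];print((q*1.5625).round(1));cv2.circle(im,tuple(int(t) for t in q.round()),1,(255,0,0),-1)
cv2.imwrite('pics/wd2.png',cv2.resize(im,(800,600))[:,:,::-1])
E
```

```text
t: 20.8
eef_pos: [0.4626, 0.0315, 0.1315]
tool_rot: [0.002, 0.916, 0.401, 0.001]
contact_force: [0.0, 0.8, 0.0]
gripper_width: 0.422
t: 21.22
eef_pos: [0.4894, -0.0528, 0.1317]
tool_rot: [0.002, 0.916, 0.4, 0.001]
contact_force: [-0.3, 0.3, -0.8]
gripper_width: 0.419
[ 0.48937205 -0.05277512  0.13171956] [-0.27644232  0.30531554 -0.76912947]
[405.8 236.3]
```

View pics/wd2.png

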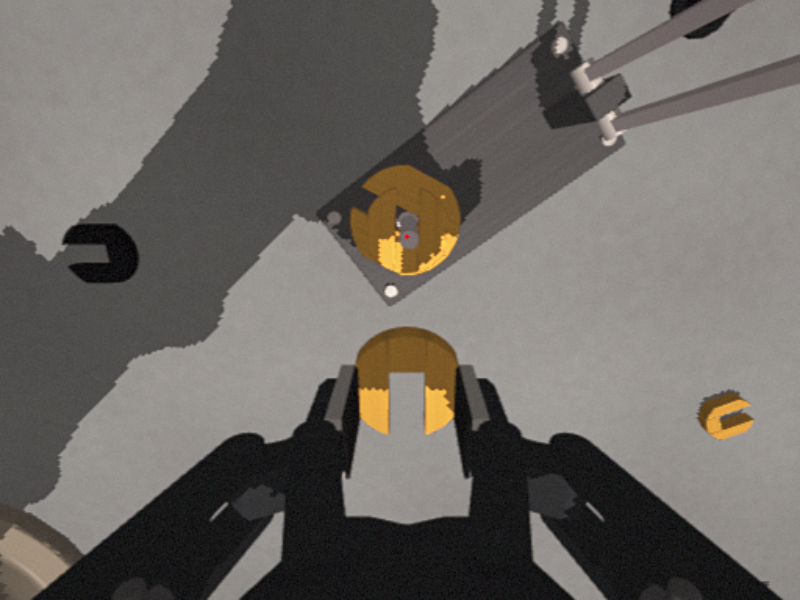

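The stem tip is at (408,238), and weight_d is held with its slot facing back (columns 389–425). I compute the offset.

```bash
python3 - <<'E'
from h import *
o=get_obs();rel('wd2',o,(408,238.5),'d',.007,315)
E
```

```text
err 0.089 d x 0.4908 y -0.0508 slot -132.7 deg
stem [ 0.5204 -0.0206  0.068 ] along -0.0423 across 0.0013 move cm [3.07 3.14]
```

```bash
python3 -m handwheel '[1.5,1.6,0,0,0,0,0.33, 3.1,3.18,0,0,0,0,0.33, 3.1,3.18,-2,0,0,0,0.33, 3.1,3.18,-3.5,0,0,0,0.33, 3.1,3.18,-4.5,0,0,0,0.33, 3.1,3.18,-4.5,0,0,0,0.33, 3.1,3.18,-4.5,0,0,0,0.33]'
```

```text
t: 21.85
eef_pos: [0.5197, -0.0188, 0.0867]
tool_rot: [0.002, 0.916, 0.402, 0.0]
contact_force: [-0.8, 0.4, -0.8]
gripper_width: 0.419
```

Slightly off the target of (0.5204, −0.0210), so I correct and then lower.

```bash
python3 -m handwheel '[0.07,-0.2,0,0,0,0,0.33, 0.07,-0.22,-0.5,0,0,0,0.33, 0.07,-0.22,-1,0,0,0,0.33, 0.07,-0.22,-2,0,0,0,0.33, 0.07,-0.22,-3,0,0,0,0.33, 0.07,-0.22,-4,0,0,0,0.33, 0.07,-0.22,-5,0,0,0,0.33, 0.07,-0.22,-5,0,0,0,0.33]'
```

```text
t: 22.52
eef_pos: [0.5186, -0.0211, 0.0342]
tool_rot: [0.001, 0.916, 0.402, -0.001]
contact_force: [-0.7, -0.2, -1.5]
gripper_width: 0.42
```

```bash
python3 -m handwheel '[0.1,0,-0.2,0,0,0,0.33, 0.1,0,-0.3,0,0,0,0.33, 0.1,0,-0.35,0,0,0,0.33]'
python3 -m handwheel '[0,0,0,0,0,0,0.33,0,0,-0.05,0,0,0,0.33]'
```

```text
t: 22.77
eef_pos: [0.5196, -0.0209, 0.031]
tool_rot: [0.001, 0.916, 0.402, -0.002]
contact_force: [-4.2, -1.0, 8.6]
gripper_width: 0.411
t: 22.93
eef_pos: [0.5199, -0.0207, 0.031]
tool_rot: [0.001, 0.916, 0.402, -0.001]
contact_force: [-3.7, 0.7, 11.4]
gripper_width: 0.42
```

```bash
python3 -m handwheel '[0,0,0,0,0,0,0.57, 0,0,0,0,0,0,0.57, 0,0,0,0,0,0,0.57, 0,0,1,0,0,0,0.57, 0,0,4,0,0,0,0.57, 0,0,8,0,0,0,0.57, 0,0,12,0,0,0,0.57, 0,0,14,0,0,0,0.57]'
python3 -m handwheel '[0,0,0,0,0,0,0.57,0,0,0,0,0,0,0.57]'
python3 - <<'E'
from h import *
o=get_obs();a=read_camera('wrist')
cv2.imwrite('pics/wd3.png',cv2.resize(a[60:260,160:400],(720,600))[:,:,::-1])
E
python3 -m handwheel '[0,-3,1,0,0,7,0.5, 0,-6,2,0,0,14,0.5, 0,-9,2,0,0,21,0.5, 0,-12,2,0,0,28,0.5, 0.5,-15,2,0,0,35,0.5, 1.5,-18,2,0,0,42,0.5, 3,-21,2,0,0,49,0.5, 5,-24,2,0,0,56,0.5]'
python3 -m handwheel '[1,-1,0,0,0,7,0.5, 2,-2,0,0,0,14,0.5, 2.5,-3,0,0,0,21,0.5, 2.5,-3,0,0,0,28,0.5, 2.5,-3,0,0,0,35,0.5, 2.5,-3,0,0,0,42,0.5, 2.5,-3,0,0,0,49,0.5, 2.5,-3,0,0,0,56,0.5]'
python3 -m handwheel '[0,0,0,0,0,2,0.5,0,0,0,0,0,2,0.5]'
python3 - <<'E'
from h import *
look('we',.598,-.2934)
E
```

```text
t: 23.6
eef_pos: [0.5218, -0.02, 0.176]
tool_rot: [0.002, 0.915, 0.402, 0.001]
contact_force: [0.5, 0.1, 0.4]
gripper_width: 0.575
t: 23.77
eef_pos: [0.5231, -0.0199, 0.1783]
tool_rot: [0.003, 0.915, 0.402, 0.003]
contact_force: [-0.0, -0.2, -0.9]
gripper_width: 0.567
t: 24.48
eef_pos: [0.5701, -0.2618, 0.1942]
tool_rot: [-0.0, 0.617, 0.787, 0.002]
contact_force: [1.2, 1.2, 0.8]
gripper_width: 0.5
t: 25.15
eef_pos: [0.594, -0.2914, 0.1916]
tool_rot: [-0.003, 0.172, 0.985, 0.002]
contact_force: [0.5, -0.0, -0.6]
gripper_width: 0.498
t: 25.32
eef_pos: [0.5927, -0.2909, 0.1887]
tool_rot: [-0.005, 0.154, 0.988, 0.003]
contact_force: [-1.3, 0.6, -0.8]
gripper_width: 0.501
tcp [ 0.5927 -0.2909  0.1887] yaw 162.3 tilt [-0.52  0.4 ] w 0.501 F [-1.3  0.6 -0.8]
err 0.073 e x 0.5977 y -0.2965 slot -18.8 deg
```

View pics/wd3.png

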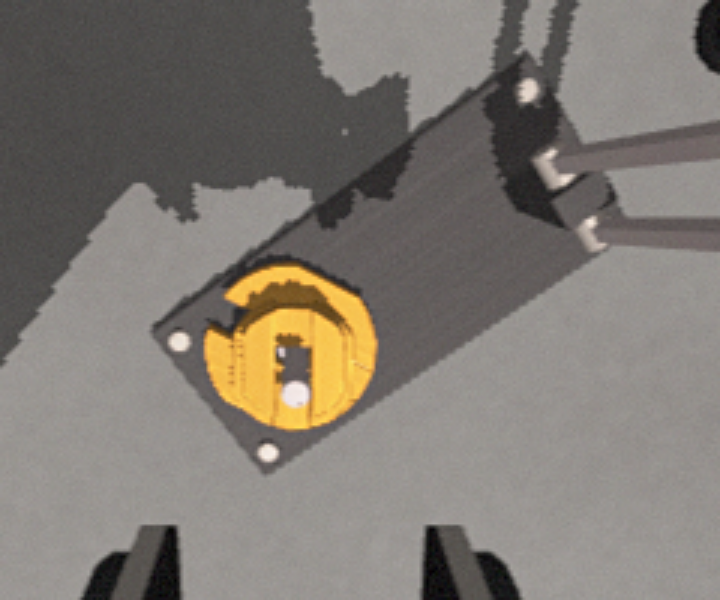

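Weight_d sits flat on weight_c, slot downward in the picture, stem tip at (295,394). Weight_e comes next.

```bash
python3 -m handwheel '[0.5,-0.56,-3,-0.4,-0.5,-1.1,0.45, 0.5,-0.56,-7,-0.4,-0.5,-1.1,0.45, 0.5,-0.56,-11,-0.4,-0.5,-1.1,0.45, 0.5,-0.56,-14.5,-0.4,-0.5,-1.1,0.45, 0.5,-0.56,-16,-0.4,-0.5,-1.1,0.45, 0.5,-0.56,-16,-0.4,-0.5,-1.1,0.45]'
python3 - <<'E'
from h import *
o=get_obs();print((np.array([.5977,-.2965,.003])-o['eef_pos'])*100,o['tool_rot'])
E
```

```text
t: 25.87
eef_pos: [0.5948, -0.2956, 0.0245]
tool_rot: [-0.004, 0.165, 0.986, 0.001]
contact_force: [-0.9, -0.4, -0.0]
gripper_width: 0.45
[ 0.28952527 -0.08599452 -2.15295347] [-3.63391750e-03  1.65182598e-01  9.86256081e-01  6.67789749e-04]
```

```bash
python3 -m handwheel '[0.3,-0.1,-1,0,0,0,0.45, 0.3,-0.1,-1.8,0,0,0,0.45, 0.3,-0.1,-2.15,0,0,0,0.45, 0.3,-0.1,-2.15,0,0,0,0.45]'
python3 -m handwheel '[0,0,0,0,0,0,0.37, 0,0,0,0,0,0,0.33, 0,0,0,0,0,0,0.28, 0,0,0,0,0,0,0.26, 0,0,0,0,0,0,0.26]' 60
```

```text
t: 26.2
eef_pos: [0.5981, -0.2968, 0.0032]
tool_rot: [-0.003, 0.165, 0.986, 0.001]
contact_force: [0.3, -0.9, 0.2]
gripper_width: 0.45
t: 26.62
eef_pos: [0.5988, -0.297, 0.0046]
tool_rot: [-0.003, 0.165, 0.986, 0.0]
contact_force: [-0.9, -0.9, 6.1]
gripper_width: 0.339
```

```bash
python3 -m handwheel '[0,0,1,0,0,0,0.25, 0,0,3,0,0,0,0.25, -0.5,0,6,0,0,0,0.25, -2,1,10,0,0,0,0.25, -3.5,4,12.5,0,0,0,0.25, -4.5,8,13,0,0,0,0.25, -4.5,12,13,0,0,0,0.25, -4.5,16,13,0,0,0,0.25]' 60
python3 -m handwheel '[0,4,0,0,0,0,0.25, 0,8,0,0,0,0,0.25, 0,10.5,0,0,0,0,0.25, 0,10.5,0,0,0,0,0.25, 0,10.5,0,0,0,0,0.25]'
python3 - <<'E'
from h import *
o=get_obs();x,y,z=o['eef_pos'];a=read_camera('wrist');np.save('we2.npy',a);C=cam('wrist',o);print(o['eef_pos'],o['contact_force'])
im=a.copy()
for p in ((.5206,-.0203,.068),):
    q=proj(C,p)[0];print((q*1.5625).round(1))
cv2.imwrite('pics/we2.png',cv2.resize(im,(800,600))[:,:,::-1])
E
```

```text
t: 27.28
eef_pos: [0.5533, -0.136, 0.1362]
tool_rot: [-0.002, 0.166, 0.986, -0.0]
contact_force: [1.3, 0.5, -1.1]
gripper_width: 0.338
t: 27.7
eef_pos: [0.5533, -0.0291, 0.1371]
tool_rot: [-0.001, 0.164, 0.986, -0.0]
contact_force: [0.1, -1.4, -0.7]
gripper_width: 0.335
[ 0.5533175  -0.02906127  0.13706264] [ 0.14329177 -1.43849916 -0.70673282]
[404.5 258. ]
```

View pics/we2.png

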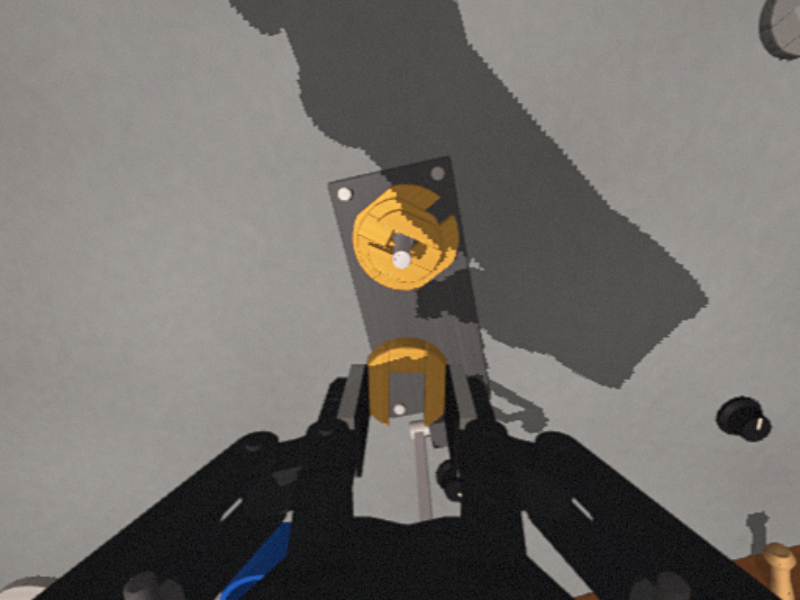

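The stem tip is at (401,259). Weight_e is held with its slot at columns 388–426, facing the post. I compute the offset.

```bash
python3 - <<'E'
from h import *
o=get_obs();rel('we2',o,(401,259.5),'e',.0055,325)
E
```

```text
err 0.150 e x 0.5504 y -0.0319 slot -19.5 deg
stem [ 0.5207 -0.0242  0.068 ] along -0.0306 across -0.0027 move cm [-3.11  0.82]
```

```bash
python3 -c "
from station import *;o=get_obs();print(o['eef_pos'])"; python3 -m handwheel '[-1.6,0.4,0,0,0,0,0.25, -3.15,0.84,0,0,0,0,0.25, -3.15,0.84,-1.5,0,0,0,0.25, -3.15,0.84,-3,0,0,0,0.25, -3.15,0.84,-4,0,0,0,0.25, -3.15,0.84,-4,0,0,0,0.25, -3.15,0.84,-4,0,0,0,0.25]'
```

```text
[ 0.55337667 -0.03106946  0.1366276 ]
t: 28.33
eef_pos: [0.5218, -0.0232, 0.0955]
tool_rot: [-0.002, 0.166, 0.986, -0.001]
contact_force: [-0.7, 0.2, -0.1]
gripper_width: 0.335
```

```bash
python3 -m handwheel '[0,0.15,0,0,0,0,0.25, 0,0.25,0,0,0,0,0.25, 0,0.25,0,0,0,0,0.25, 0,0.25,0,0,0,0,0.25]'; python3 -m handwheel '[0,0,0,0,0,0,0.25]'
```

```text
t: 28.67
eef_pos: [0.5221, -0.0205, 0.0959]
tool_rot: [-0.002, 0.166, 0.986, -0.001]
contact_force: [-0.2, 0.5, 0.3]
gripper_width: 0.337
t: 28.75
eef_pos: [0.5223, -0.0205, 0.0962]
tool_rot: [-0.002, 0.166, 0.986, -0.001]
contact_force: [-1.2, -0.2, -1.1]
gripper_width: 0.336
```

```bash
python3 -m handwheel '[0,0,-0.7,0,0,0,0.25, 0,0,-1.4,0,0,0,0.25, 0,0,-2.1,0,0,0,0.25, 0,0,-2.7,0,0,0,0.25, 0,0,-3.3,0,0,0,0.25, 0,0,-3.3,0,0,0,0.25]'
```

```text
t: 29.25
eef_pos: [0.5214, -0.0206, 0.0617]
tool_rot: [-0.003, 0.166, 0.986, -0.001]
contact_force: [-0.9, -0.8, -0.4]
gripper_width: 0.337
```

```bash
python3 -m handwheel '[0,0,-0.6,0,0,0,0.25, 0,0,-1.1,0,0,0,0.25, 0,0,-1.5,0,0,0,0.25, 0,0,-1.5,0,0,0,0.25]'
python3 -m handwheel '[0,0,-0.2,0,0,0,0.25, 0,0,-0.35,0,0,0,0.25, 0,0,-0.35,0,0,0,0.25]'
```

```text
t: 29.58
eef_pos: [0.5208, -0.0206, 0.0458]
tool_rot: [-0.004, 0.166, 0.986, -0.001]
contact_force: [-0.0, -0.0, 0.1]
gripper_width: 0.336
t: 29.83
eef_pos: [0.5209, -0.0206, 0.0425]
tool_rot: [-0.003, 0.166, 0.986, -0.001]
contact_force: [-1.2, 0.3, 1.2]
gripper_width: 0.333
```

```bash
python3 -m handwheel '[0,0,-0.1,0,0,0,0.25, 0,0,-0.1,0,0,0,0.25]'
python3 -m handwheel '[0,0,0,0,0,0,0.48, 0,0,0,0,0,0,0.48, 0,0,0,0,0,0,0.48, 0,0,1,0,0,0,0.48, 0,0,4,0,0,0,0.48, 0,0,8,0,0,0,0.48, 0,0,12,0,0,0,0.48, 0,0,14,0,0,0,0.48]'
python3 -m handwheel '[0,0,0,0,0,0,0.48,0,0,0,0,0,0,0.48]'
python3 - <<'E'
from h import *
o=get_obs();a=read_camera('wrist');b=read_camera('scene')
p=cv2.resize(a[60:260,160:400],(400,333));q=cv2.resize(b[170:250,220:300],(333,333),interpolation=cv2.INTER_CUBIC)
cv2.imwrite('pics/we3.png',np.hstack([p,q])[:,:,::-1])
E
```

```text
t: 30.0
eef_pos: [0.521, -0.0206, 0.0424]
tool_rot: [-0.003, 0.166, 0.986, -0.002]
contact_force: [-4.0, -0.8, 9.9]
gripper_width: 0.338
t: 30.67
eef_pos: [0.5226, -0.0194, 0.1872]
tool_rot: [-0.001, 0.165, 0.986, -0.001]
contact_force: [1.8, 0.8, -0.3]
gripper_width: 0.481
t: 30.83
eef_pos: [0.5237, -0.0191, 0.1892]
tool_rot: [0.001, 0.165, 0.986, -0.001]
contact_force: [-0.3, -0.1, 0.2]
gripper_width: 0.477
```

View pics/we3.png

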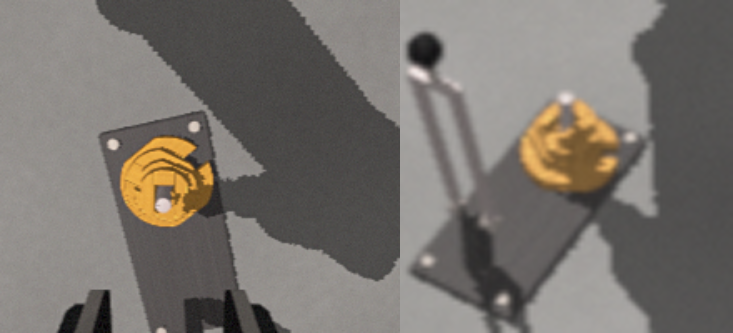

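The wrist view shows four nested discs around the stem with tip at (163,205), and the scene view shows the keeper still leaning back. I check the centring with one overlay of the disc outlines drawn on the stem axis.

```bash
python3 -m handwheel '[0,0,0,0,0,0,0.48,0,0,0,0,0,0,0.48,0,0,0,0,0,0,0.48]' >/dev/null; python3 - <<'E'
from h import *
o=get_obs();a=read_camera('wrist');C=cam('wrist',o);S=7
u0,v0=220,130;im=cv2.resize(a[v0:v0+80,u0:u0+100],None,fx=S,fy=S,interpolation=cv2.INTER_CUBIC)
# register on stem tip: bright blob
g=cv2.cvtColor(a,cv2.COLOR_RGB2HSV).astype(int);m=(g[:,:,1]<40)&(g[:,:,2]>170);m[:v0+10]=0;m[v0+70:]=0;m[:,:u0+20]=0;m[:,u0+80:]=0
n,l,st,ce=cv2.connectedComponentsWithStats(m.astype(np.uint8));k=1+np.argmax(st[1:,4]);print(ce[1:].round(1).tolist(),st[1:,4])
T=unproj(C,ce[k],.068);print('stem',T.round(4),'tcp',o['eef_pos'].round(4))
def pt(X):
    p=(proj(C,X)-[u0,v0]+.5)*S;return p.astype(int)
for w,zz,th,col in(('a',.018,109.6,(255,0,0)),('c',.028,45.4,(0,160,0)),('d',.038,-132.7,(0,0,255)),('e',.048,-19,(255,0,255))):
    th=np.radians(th);t=np.linspace(-np.pi,np.pi,121)
    R=D[w]/2;x=R*np.cos(t);y=np.clip(R*np.sin(t),-FL[w]/2,FL[w]/2)
    q=np.c_[x,y];q=q[~((x>0)&(abs(y)<.007))];q=np.roll(q,0,0)
    q=np.vstack([[R,.007],[-.007,.007],[-.007,-.007],[R,-.007]]+[q[q[:,1]<0][:][np.argsort(np.arctan2(q[q[:,1]<0][:,1],q[q[:,1]<0][:,0]))[::-1]],q[q[:,1]>0][np.argsort(np.arctan2(q[q[:,1]>0][:,1],q[q[:,1]>0][:,0]))[::-1]]])
    X=np.c_[T[0]+q[:,0]*np.cos(th)-q[:,1]*np.sin(th),T[1]+q[:,0]*np.sin(th)+q[:,1]*np.cos(th),np.full(len(q),zz)]
    cv2.polylines(im,[pt(X)],True,col,1)
cv2.imwrite('pics/ov.png',im[:,:,::-1])
E
```

```text
[[277.7, 140.7], [258.9, 186.5]] [13 57]
stem [ 0.5201 -0.0224  0.068 ] tcp [ 0.5212 -0.0198  0.1854]
```

View pics/ov.png

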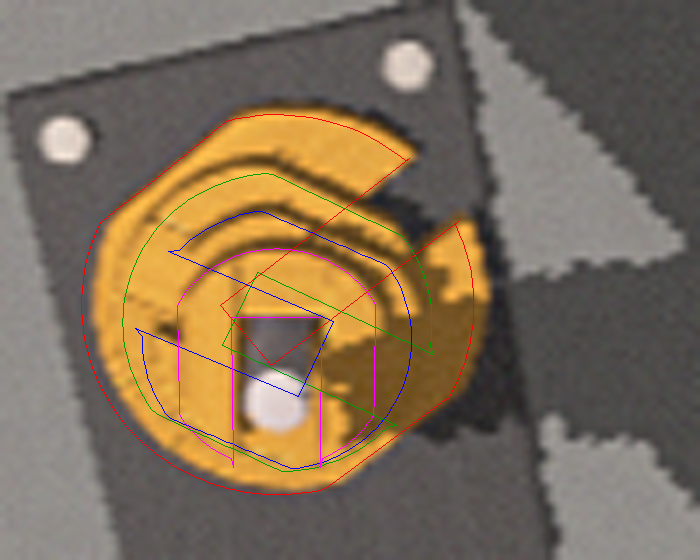

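The outlines match every disc within about 1–2 mm: red a, green c, blue d, magenta e, with the stem tip at (277,400). Now I fetch the keeper ball. Yaw 173.5° gives the same grasp with the camera facing the robot.

```bash
python3 -m handwheel '[0,0,4,0,0,4,0.5, 0,0,8,0,0,8,0.5, 1,0,12,0,0,12,0.5, 4,-0.5,14,0,0,12.5,0.5, 8,-1,14,0,0,12.5,0.5, 11.5,-1.5,14,0,0,12.5,0.5, 13.9,-1.7,14,0,0,12.5,0.5, 13.9,-1.7,14,0,0,12.5,0.5]'
python3 -m handwheel '[0,0,0,0,0,0,0.5,0,0,0,0,0,0,0.5]'
```

```text
t: 31.9
eef_pos: [0.6639, -0.0379, 0.3235]
tool_rot: [-0.003, 0.058, 0.998, -0.0]
contact_force: [-1.0, -0.7, -0.4]
gripper_width: 0.497
t: 32.07
eef_pos: [0.6636, -0.0377, 0.3224]
tool_rot: [-0.003, 0.058, 0.998, -0.0]
contact_force: [-0.1, 0.1, 0.2]
gripper_width: 0.498
```

```bash
python3 -m handwheel '[-0.3,0.05,-3,0,0,0,0.5, -0.3,0.05,-6,0,0,0,0.5, -0.3,0.05,-8.5,0,0,0,0.5, -0.3,0.05,-10,0,0,0,0.5, -0.3,0.05,-10.6,0,0,0,0.5, -0.3,0.05,-10.6,0,0,0,0.5]' 30
python3 -m handwheel '[0,0,0,0,0,0,0.3, 0,0,0,0,0,0,0.15, 0,0,0,0,0,0,0.12, 0,0,0,0,0,0,0.12, 0,0,0,0,0,0,0.12]' 40
```

```text
t: 32.57
eef_pos: [0.6597, -0.0375, 0.2156]
tool_rot: [-0.004, 0.058, 0.998, -0.0]
contact_force: [-0.0, -0.3, 0.8]
gripper_width: 0.499
t: 32.98
eef_pos: [0.6603, -0.0375, 0.2175]
tool_rot: [-0.003, 0.058, 0.998, -0.001]
contact_force: [-2.5, -1.3, 6.0]
gripper_width: 0.203
```

```bash
python3 -m handwheel '[-1.2,0.14,0.16,0,0,0,0.1, -2.4,0.28,0.24,0,0,0,0.1, -5,0.57,0.12,0,0,0,0.1, -7.5,0.86,-0.4,0,0,0,0.1, -10,1.14,-1.27,0,0,0,0.1, -12.2,1.4,-2.5,0,0,0,0.1, -14.3,1.64,-4.1,0,0,0,0.1, -14.3,1.64,-4.1,0,0,0,0.1]' 40
```

```text
t: 33.65
eef_pos: [0.5131, -0.0202, 0.1747]
tool_rot: [-0.005, 0.057, 0.998, -0.001]
contact_force: [-4.6, 2.9, 5.9]
gripper_width: 0.206
```

```bash
python3 -m handwheel '[-1.55,0.18,-1.6,0,0,0,0.1, -3.05,0.35,-3.7,0,0,0,0.1, -4.25,0.49,-6,0,0,0,0.1, -4.95,0.57,-8,0,0,0,0.1, -5.4,0.62,-10,0,0,0,0.1, -5.6,0.64,-11.8,0,0,0,0.1, -5.6,0.64,-12.8,0,0,0,0.1, -5.6,0.64,-13.2,0,0,0,0.1]' 40
python3 -m handwheel '[0,0,0,0,0,0,0.1,0,0,0,0,0,0,0.1]' 40
```

```text
t: 34.32
eef_pos: [0.4567, -0.0134, 0.0418]
tool_rot: [-0.006, 0.056, 0.998, -0.001]
contact_force: [-5.1, 0.7, 0.9]
gripper_width: 0.199
t: 34.48
eef_pos: [0.4568, -0.0133, 0.042]
tool_rot: [-0.007, 0.057, 0.998, -0.001]
contact_force: [-5.1, 0.1, 0.3]
gripper_width: 0.204
```

```bash
python3 -m handwheel '[0.1,0,-0.5,0,0,0,0.1, 0.15,0,-1,0,0,0,0.1, 0.15,0,-1.3,0,0,0,0.1, 0.15,0,-1.3,0,0,0,0.1]' 40
python3 -m handwheel '[0,0,0,0,0,0,0.5, 0,0,0,0,0,0,0.6, 0,0,0,0,0,0,0.6, 0,0,0,0,0,0,0.6, 0,0,1,0,0,0,0.6, 0,0,4,0,0,0,0.6, 0,0,8,0,0,0,0.6, 0,0,12,0,0,0,0.6]'
python3 -m handwheel '[-1,8,3,0,0,0,0.6, -1,12,4,0,0,0,0.6, -1,16,4,0,0,0,0.6, -1,20,4,0,0,0,0.6, -1,20,4,0,0,0,0.6, -1,20,4,0,0,0,0.6, -1,20,4,0,0,0,0.6, -1,20,4,0,0,0,0.6]'
python3 - <<'E'
from h import *
b=read_camera('scene');t=read_camera('top');C=cam('top')
q=cv2.resize(b[170:250,215:295],(400,400),interpolation=cv2.INTER_CUBIC);r=rect(C,t,.52,-.02,.09,.03,.00045)
d=cv2.absdiff(t,np.load('top0.npy'));
cv2.imwrite('pics/fin.png',np.hstack([q,r])[:,:,::-1])
print(get_obs()['eef_pos'])
E
```

```text
t: 34.82
eef_pos: [0.4593, -0.0136, 0.0292]
tool_rot: [-0.006, 0.057, 0.998, -0.001]
contact_force: [-2.2, -0.8, -0.1]
gripper_width: 0.206
t: 35.48
eef_pos: [0.4583, -0.013, 0.1508]
tool_rot: [-0.007, 0.056, 0.998, -0.001]
contact_force: [0.6, 0.1, 0.7]
gripper_width: 0.602
t: 36.15
eef_pos: [0.4481, 0.1868, 0.191]
tool_rot: [-0.007, 0.055, 0.998, -0.001]
contact_force: [-0.2, 0.2, -0.2]
gripper_width: 0.6
[0.44853145 0.18523114 0.19055985]
```

View pics/fin.png

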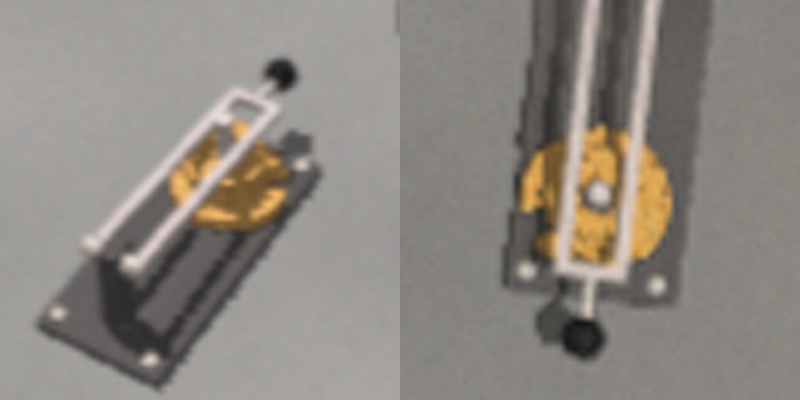

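The keeper straddles the stem and lies on the stack, with the ball at (282,73) in the scene crop. I check the angle numerically, confirm that no brass disc remains, then hand in.

```bash
python3 -m handwheel '[0,0,0,0,0,0,0.6,0,0,0,0,0,0,0.6,0,0,0,0,0,0,0.6,0,0,0,0,0,0,0.6,0,0,0,0,0,0,0.6,0,0,0,0,0,0,0.6]'
python3 - <<'E'
from h import *
C=cam('scene');c,s=np.cos(-.1135),np.sin(-.1135)
b=read_camera('scene');g=cv2.cvtColor(b,cv2.COLOR_RGB2GRAY);m=np.zeros_like(g);m[174:196,258:286]=g[174:196,258:286]<45
v,u=np.nonzero(m);print('ball',u.mean(),v.mean(),len(u))
for th in(-.2,-.1,0,.06):
    h=.110-.174*np.cos(th);print(th,proj(C,(.5204+c*h,-.0203+s*h,.061+.174*np.sin(th)))[0].round(1))
t=read_camera('top');Ct=cam('top');n,l,st,ce=cv2.connectedComponentsWithStats(brass(t))
for k in range(1,n):
    if st[k,4]>25 and ce[k][1]>100:print(unproj(Ct,ce[k],.01).round(3),st[k,4])
for N,w in(('knob2',(278,203)),('knob',(411,210)),('knob',(144,300)),('core',(516,182))):
    x,y=int(w[0]*.64),int(w[1]*.64);print(N,np.abs(t[y-14:y+14,x-14:x+14].astype(int)-np.load('top0.npy')[y-14:y+14,x-14:x+14]).mean().round(1))
E
```

```text
t: 36.75
eef_pos: [0.4485, 0.1851, 0.1906]
tool_rot: [-0.008, 0.057, 0.998, -0.001]
contact_force: [-0.2, 0.5, -0.2]
gripper_width: 0.603
ball 271.0 184.27272727272728 11
-0.2 [270.6 190.1]
-0.1 [271.1 185.5]
0 [271.3 181.1]
0.06 [271.3 178.5]
[ 0.524 -0.019  0.01 ] 138
[0.53  0.006 0.01 ] 77
[ 0.518 -0.043  0.01 ] 95
[ 0.465 -0.425  0.01 ] 106
knob2 2.4
knob 2.3
knob 8.7
core 2.2
```

```bash
python3 -c "
from station import *;print(hand_in())"
```

```text
the job is handed in; nothing more can be done
None
```

The job is done and handed in at about 37 s on the robot's clock. `hand_in` gave no verdict, so success is judged from my own checks.

**What I did:** I raised the keeper by its ball until it leaned back on its own. Weights a, c, d and e were on the cart and b was absent. I loaded those four in that order, widest at the bottom, and pushed each down until the force showed contact. Then I swung the keeper down onto the stack, let go and moved the arm clear.

**Last checks:**
- **Slots:** they point at about 110°, 45°, −133° and −19°, so the smallest gap is about 64°.
- **Centring:** before I lowered the keeper, an outline overlay showed every weight within about 1–2 mm of the stem axis. I did not repeat it afterwards, but the closing picture shows the stack around the stem.
- **Keeper:** its angle reads about −0.08 rad, close to the −0.1 expected on four weights.
- **Cart:** apart from the stack, the only brass left is the jack plug, still at its starting place.

**Doubtful points:**
- **Knob near (0.58, 0.40):** its picture changed more than the others (8.7 against about 2.3 grey levels). I put that down to the arm's shadow, as the arm was never driven near the knob, but did not confirm it.
- **Weight c:** it sat about 4 mm off-centre in the grip and brushed the stem with about 8 N on the way down. I corrected the position before seating it.

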